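# Throw the pawl off and lower the ratchet lift

## Task

Take the release rod, slip its steel end under the ratchet lift's pawl and gently flick the pawl right over onto its back stop with the rod, not the fingers, never forcing the rod against the lift (under 15 N). Lay the rod back on its rest or on the bench, then press the lift down by its black knob to the bottom and bed it with a firm push of about 20 N, never over 25 N. Keep the valve body standing on the platform and leave the other things alone.

Things in the scene. Friction and masses are not known exactly. Their poses are not given: they have to be found in the camera images.
- lift: Ratchet lift, bolted down. Grey base plate 170 x 245 x 12 mm. Origin on the bench, 17.5 mm to +y of the plate's centre; at yaw 0 x points away from the robot, y left. Offsets below are in this frame, (x, y, z) in mm. Two guide posts, 16 mm thick, top z 137, at (+-45, -22). Toothed rack, 24 mm wide in x, teeth on its -y side, tips at y -64. All rigid metal
- ledge (a point): Point (-30, -77, 50) on the flat top of the steel fulcrum ledge: 22 mm wide (y -90 to -68), 85 mm long (x -55 to +30), top z 50, level. It runs on under the pawl's release lug (x -8 to 8): the slot between ledge and lug is 9.5 mm high, so the 8 mm rod just passes; measured heights are not good enough, feel for the ledge. Axes as the lift's
- pawl_pivot (a point): Pawl hinge axis, (0, -108, 40), along the lift's x; fixed; axes as the lift's. Two cheek plates beside it: x +-13.5, 7 mm thick, y -120 to -96, top z 46
- pawl_nose (a point): Centre of the pawl's nose (8 mm diameter), 75 mm from the pivot. The pawl is a dark steel bar 16 mm wide (x -8 to 8), 12 mm thick, 170 g, leaning from the pivot towards the rack, 50 degrees above level, nose under a rack tooth. Under it a square release lug, y -84 to -68, its flat underside level at z 59.5 while engaged: the rod goes under this lug
- pawl (a joint): Pawl angle about the lift's +x, rad: 0 engaged (leaning to the rack, on its stop), 0.70 upright, 1.45 thrown over away from the rack on its back stop. Slightly stiff: falls back to 0 if let go short of upright, to the back stop from about 1.2. 1 to 3 N under the lug lift it. Below about 0.2 it blocks the lift's way down
- carriage (a joint): How far the platform (with rack and knob) has gone down, m: 0 to 0.002 at the start, 0.060 at the hard bottom stop. A drag brake holds it where it is left; 6 to 10 N push it down, at the stop the force rises at once
- knob_top (a point): Centre of the top face of the black round push knob, 40 mm diameter, on top of the rack: (0, -48, 185) with the platform up, 60 mm lower at the bottom
- valve: The load: aluminium valve body, 56 x 70 x 54 mm, 0.2 to 0.4 kg, standing loose on the platform (120 x 131 mm, top z 100 when up, 40 when down); origin at the centre of its underside, z up
- rod: Release rod, 130 g: square wooden handle 80 mm long, 18 x 18 mm, and a straight steel rod, 8 mm diameter, out of its +x end. Origin in the middle of the handle on the axis, x towards the tip. Lies level on its rest, axis 50 mm above the bench, tip pointing roughly away from the robot. Grip the handle in its middle
- rod_tip (a point): Tip of the rod, 152 mm from the middle of the handle along the axis; the end is cut square, not pointed
- rest: Fixed wooden rest of the rod: two notched blocks 14 mm long on a board 8 mm thick, 50 mm wide: under the handle's rear (x -33, notch 22 mm wide, floor z 41, cheeks to z 49) and under the steel rod (x +80, notch 12 mm wide, floor z 46, cheeks to z 52). Origin on the bench below the middle of the handle (within 4 mm), x as the rod's as it lies
- bin: Bystander: yellow open parts bin 200 x 110 x 89 mm, origin under its centre
- cup: Bystander: paper-white cup, 72 mm across, 85 mm high, origin under its centre
- wrench: Bystander: steel wrench 170 mm long lying on the bench
- bushing: Bystander: flanged aluminium bushing, 40 mm across, 45 mm high, origin under its centre
There are look-alikes about, which are no part of the job. Of the things that look like the rod, the largest one is meant.

How it is judged:
By the outcome, as a careful person would: the job done as asked, in the order asked, and still so for the second after the job is handed in, with the robot touching nothing.
It also fails if it takes over 72 s, if anything falls off the work surface, if the arm or the gripper's body presses on something with over 40 N, if the wrist force passes 120 N, or if a joint passes its speed limit or range.

## Robot

A 6-joint arm with a two-finger parallel gripper is mounted at the origin on the work surface. World frame = base frame: x ahead of the robot, y to its left, z up, the work surface at z = 0. Lengths are in m, angles in degrees, forces in N, time in s.
With the tool pointing down it reaches from about 0.35 to 0.875 m from the base axis. Payload 4.2 kg.
Tool frame: the origin (TCP) lies midway between the tips of the shut fingers; the grasp point (between the pads) lies 19 mm behind it; y points along the fingers, z is the direction in which the jaws open and shut, and the axes are right-handed (so a half turn about y gives the same grasp; the last joint's range is limited). The gripper opens to 87 mm and grips with 3 to 60 N. Pads are 19 mm wide; open, the fingers measure 117 mm over their backs; the gripper's body (75 mm by 190 mm) begins 51 mm behind the grasp point.
Start: joints at [78.129, 22.042, 0.453, 0, -68.411, -14.817], TCP at [0.281, 0.558, 0.223] pointing down, gripper open.
Joint ranges: [-179.83, 179.83], [-69.29, 118.12], [-61.27, 80.66], [-181.25, 117.63], [-171.15, -9.14], [-177.46, 177.46]. Speed limits (degrees/s): [159.86, 159.86, 180, 180, 180, 180].

## Interface

Orientations are given as [roll, pitch, yaw] about the fixed x, y, z axes, in that order (R = Rz(yaw) Ry(pitch) Rx(roll)).
In Python, from workcell import env gives the robot as it stands. The module is installed in compiled form; this text tells all that it offers. Calls block until the motion is done:
- env.goto(position, orientation): joint-space move of the TCP to a pose.
- env.move_straight(position, rotation=None, rate=0.15, force_limit=None): straight line of the TCP; rotation=None keeps the orientation; rate is the mean speed in m/s. With force_limit (N) it stops when the force on the tool has changed by that much, and returns True; else False.
- env.set_joints(angles): joint-space move.
- env.gripper_to(opening, grasp_force=None): opening from 0.0 (shut) to 1.0 (fully open); grasp_force is the grip in N (None keeps the last); returns when the fingers have stopped.
- env.dwell(seconds).
- env.inverse_kinematics(position, orientation): joint angles nearest the present ones, or None.
- env.read_state(): the state.
- env.grab_frame(name): name is "side" or "top"; returns a dict with "image" (480x640x3 uint8, blue, green, red), "fx", "fy", "cx", "cy" (pixels), "position" and "orientation" of the camera in the world. Camera axes: x right, y up, looking along -z (the intrinsics and any distortion apply to the point x, -y, -z); pixel columns grow to the right and rows downward; lengths in m; the calibration is good to about 2 mm. A picture is of the moment at which its call begins. There is no depth.
A pose or a line that the arm cannot do raises env.Unreachable and nothing moves.
- env.close_job(): hands the job in, once; it reports no verdict.
Trained networks look in a picture, given as the dict that the camera call returned (one of the last four; its "shot" number tells which), for a name from the list of things; names that differ only in an ending like _2 or _b are one class to them, and where a whole thing is asked for, a point or a joint stands for the part that bears it (a point fixed in the world has none). Each returns a list of dicts, best first, with "score" (0 to 1); they miss things now and then, are a little off and sometimes report something else, mostly with a low value. They report only what shows in the picture. A call takes as long as a camera call. They do not tell look-alikes from the thing itself.
- env.search_frame(picture, thing): "xyz" ([x, y, z] in m, in world coordinates, good to about 4 mm: the middle of the surface that is visible of it).
- env.trace(picture, thing): "mask" (480x640 bool, what is visible of it).
The state is a dict: "clock": time; "joint_positions": joint angles; "qvel": joint speeds; "joint_torque": joint torques, N m; "position": TCP position; "tool_rot": TCP orientation; "force": force on the tool from outside, world axes, zero at the start; "wrist_torque": the same for the moment, N m; "opening": opening from 0.0 (shut) to 1.0 (fully open).
Only numpy, scipy, OpenCV 4.12 (cv2) and the standard library are available. Lean on these libraries where they do the work, as an engineer would, in place of code of your own. Each camera call takes 0.05 s, during which the arm holds its last target. There are 200 camera calls.

## Working session

There is one attempt and no reset: what is moved stays moved. The work goes in short steps, each a Python script; the robot and the scene stay as the last script left them, time stands still between calls to the robot, and variables do not carry over. Pictures are saved under pics/ and viewed, about 8 in all and at most 12, crops included, and the job is handed in when it is done.

```bash
mkdir -p pics; ls
cat > h.py <<'E'
import numpy as np, cv2
from workcell import env
from scipy.spatial.transform import Rotation as R
def Rm(o): return R.from_euler('xyz',o,degrees=True).as_matrix()
def proj(f,P):
    P=np.atleast_2d(P); c=(P-np.array(f['position']))@CR(f)
    return np.c_[f['cx']+f['fx']*c[:,0]/-c[:,2], f['cy']+f['fy']*(-c[:,1])/-c[:,2]]
def CR(f):
    o=np.array(f['orientation'],float)
    return o if o.shape==(3,3) else Rm(o)
def back(f,uv,z):
    uv=np.atleast_2d(uv).astype(float)
    d=np.c_[(uv[:,0]-f['cx'])/f['fx'],-(uv[:,1]-f['cy'])/f['fy'],-np.ones(len(uv))]@CR(f).T
    p=np.array(f['position']); return p+d*((z-p[2])/d[:,2])[:,None]
def st():
    s=env.read_state(); print('t',round(s['clock'],2),'p',np.round(s['position'],4),'o',np.round(s['tool_rot'],1),'F',np.round(s['force'],1),'op',round(s['opening'],3)); return s
E
python3 - <<'E'
from h import *
s=st(); 
for n in('top','side'):
    f=env.grab_frame(n); cv2.imwrite(f'pics/{n}0.png',f['image'])
    print(n,{k:v for k,v in f.items() if k!='image'})
    for t in ('rod','rod_tip','lift','ledge','pawl_pivot','pawl_nose','knob_top','valve','rest'):
        try: print(t,[(np.round(r['xyz'],4).tolist(),round(r['score'],2)) for r in env.search_frame(f,t)][:4])
        except Exception as e: print(t,e)
st()
E
```

```text
pics
t 0.0 p [0.2804 0.5579 0.2214] o [-89.9   0.  153.3] F [0.1 0.  0. ] op 1.003
top {'fx': 622.54246612774, 'fy': 622.54246612774, 'cx': 316.64347492905347, 'cy': 229.2146205259929, 'position': array([ 0.34625466, -0.01071822,  1.61967557]), 'orientation': array([  7.81454847,  -0.19436137, -88.46903602]), 'shot': 1}
rod [([0.5386, -0.3161, 0.0616], 0.63), ([0.2834, -0.3248, 0.0111], 0.6), ([0.7915, -0.0395, 0.01], 0.56), ([0.4574, -0.4956, 0.0046], 0.33)]
rod_tip [([0.5354, -0.3224, 0.0571], 0.9), ([0.2833, -0.3268, 0.0124], 0.68), ([0.7895, -0.0371, 0.0125], 0.52)]
lift [([0.5653, 0.0489, 0.0131], 0.76)]
ledge [([0.5682, 0.048, 0.0117], 0.65)]
pawl_pivot [([0.5686, 0.0507, 0.011], 0.89)]
pawl_nose [([0.5829, -0.0081, 0.0685], 0.42), ([0.5769, 0.0883, 0.0989], 0.21)]
knob_top [([0.5804, 0.0844, 0.1017], 0.85), ([0.5724, 0.1126, 0.1346], 0.39)]
valve [([0.5665, 0.1138, 0.1324], 0.64), ([0.4539, -0.4966, 0.0023], 0.17)]
rest [([0.5413, -0.3103, 0.0066], 0.8)]
side {'fx': 456.61848463279955, 'fy': 456.61848463279955, 'cx': 320.52789433043466, 'cy': 236.61823074841743, 'position': array([0.23793279, 0.65939556, 0.86151814]), 'orientation': array([  46.13662089,    0.47635305, -155.53087538]), 'shot': 2}
rod [([0.5339, -0.3111, 0.0529], 0.88), ([0.7873, -0.0322, 0.0101], 0.75), ([0.5566, 0.1242, 0.014], 0.37)]
rod_tip [([0.5381, -0.3135, 0.052], 0.56), ([0.7893, -0.0369, 0.0075], 0.55), ([0.2796, -0.3194, 0.0078], 0.43), ([0.6025, 0.4296, 0.0427], 0.33)]
lift [([0.5577, 0.1226, 0.0133], 0.93)]
ledge [([0.558, 0.1206, 0.0094], 0.76)]
pawl_pivot [([0.5562, 0.1186, 0.0091], 0.87)]
pawl_nose []
knob_top [([0.5754, 0.0948, 0.1011], 0.7), ([0.5448, -0.3173, 0.0074], 0.39)]
valve [([0.5626, 0.1226, 0.1337], 0.67)]
rest [([0.5418, -0.3152, 0.008], 0.76), ([0.5559, 0.1188, 0.0108], 0.27)]
t 1.0 p [0.2807 0.5584 0.2226] o [-90.    0.  153.3] F [-0.1  0.3 -0. ] op 1.0
```

View pics/top0.png

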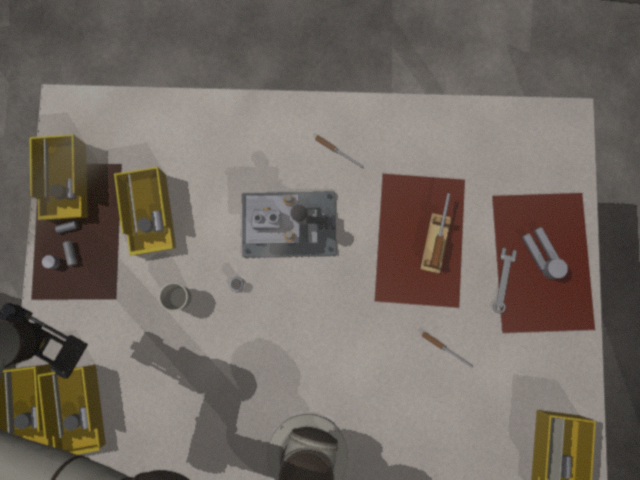

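View pics/side0.png

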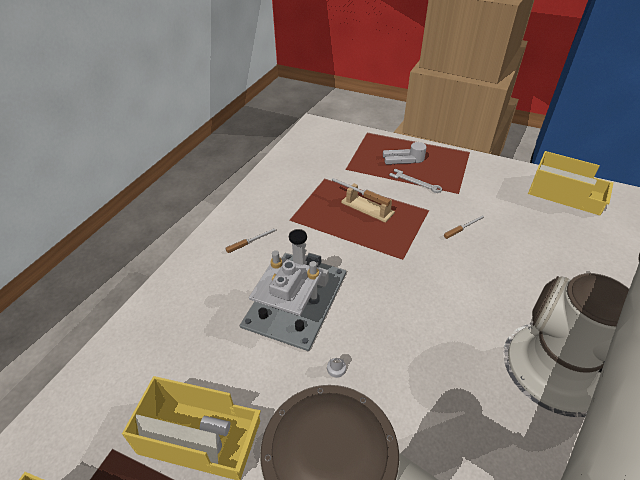

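The top view shows three rod-like things: one on the rest at (440,232), and loose ones at (338,150) and (445,348). The one on the rest is the largest and the only one lying on a rest, so that is the one meant. I'll confirm that in an enlarged crop and measure the lift there too.

Run:
```python
import cv2,numpy as np
t=cv2.imread('pics/top0.png'); s=cv2.imread('pics/side0.png')
def crop(i,x,y,w,h,k,g=1.0):
    c=cv2.resize(i[y:y+h,x:x+w],None,fx=k,fy=k,interpolation=cv2.INTER_CUBIC)
    c=(255*(c/255.)**g).astype('uint8')
    for a in range(0,w,10): cv2.line(c,(a*k,0),(a*k,5 if a%50 else 12),(0,255,0),1)
    for a in range(0,h,10): cv2.line(c,(0,a*k),(5 if a%50 else 12,a*k),(0,255,0),1)
    return c
A=crop(t,235,180,110,90,6,.7)
cv2.imwrite('pics/c1.png',A)
B=np.hstack([crop(t,410,180,60,100,6,.8),crop(s,325,165,80,100,5,.8)[:500] if 0 else cv2.copyMakeBorder(crop(s,325,165,80,60,5,.8),0,300,0,0,cv2.BORDER_CONSTANT)])
cv2.imwrite('pics/c2.png',B)
cv2.imwrite('pics/c3.png',crop(s,235,225,120,128,4,.7)); print(A.shape,B.shape)
```

```text
(540, 660, 3) (600, 760, 3)
```

View pics/c1.png

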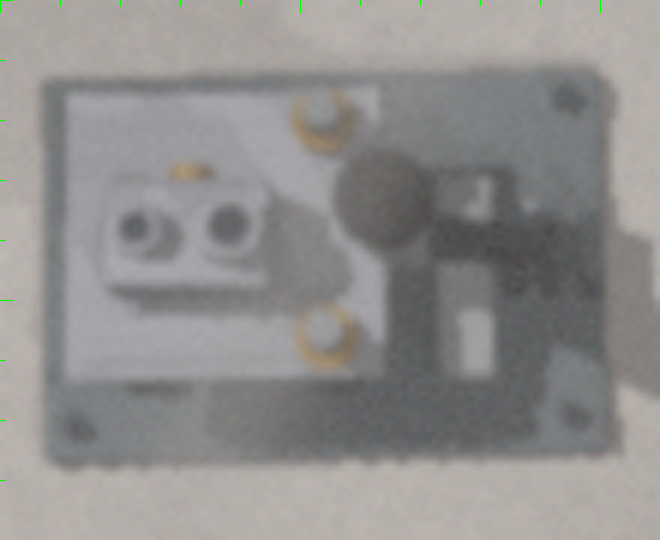

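View pics/c2.png

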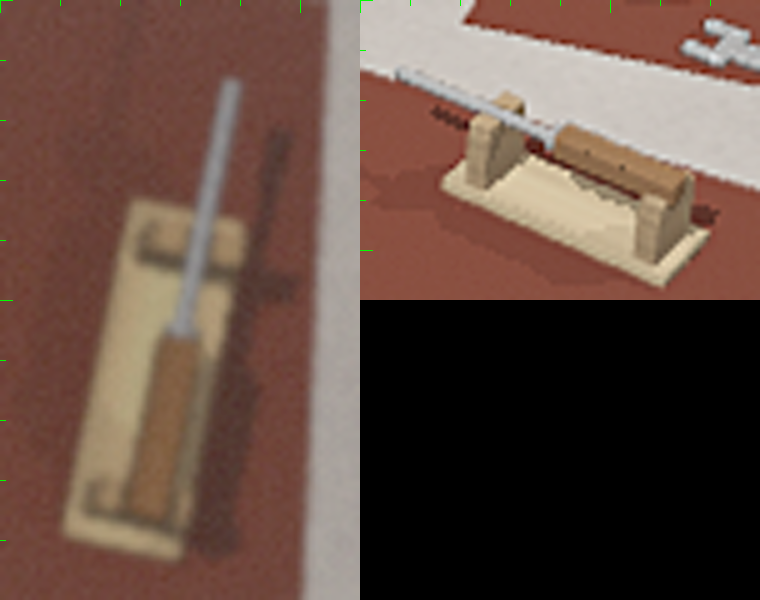

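View pics/c3.png

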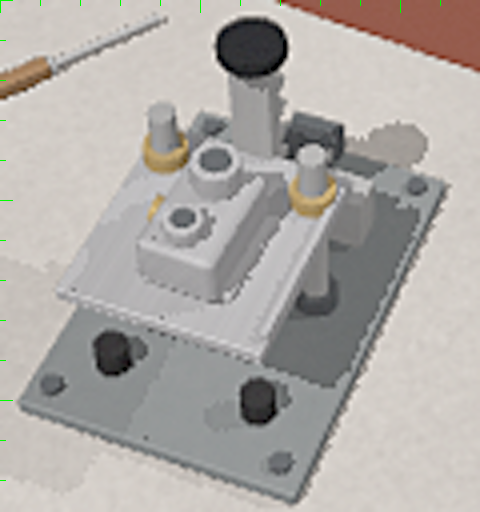

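```bash
cat >> h.py <<'E'
class F(dict): pass
TOP=dict(fx=622.54246612774,fy=622.54246612774,cx=316.64347492905347,cy=229.2146205259929,position=[ 0.34625466,-0.01071822,1.61967557],orientation=[7.81454847,-0.19436137,-88.46903602])
SIDE=dict(fx=456.61848463279955,fy=456.61848463279955,cx=320.52789433043466,cy=236.61823074841743,position=[0.23793279,0.65939556,0.86151814],orientation=[46.13662089,0.47635305,-155.53087538])
E
python3 - <<'E'
from h import *
from scipy.optimize import least_squares
def px(c,k,o): return (np.array(c)+.5)/k-.5+np.array(o)
def T(p,L,z0=0):
    L=np.array(L)/1000.; c,s=np.cos(p[2]),np.sin(p[2]); return np.c_[p[0]+c*L[:,0]-s*L[:,1],p[1]+s*L[:,0]+c*L[:,1],L[:,2]]
def fit(sets,p0,tag):
    def r(p,ss): return np.concatenate([(proj(f,T(p,L))-uv).ravel()*f_w for f,uv,L,f_w in ss])
    for name,ss in [('both',sets)]+[(str(i),[x]) for i,x in enumerate(sets)]:
        q=least_squares(lambda p:r(p,ss),p0,x_scale=[.01,.01,.1],loss='soft_l1'); print(tag,name,np.round(q.x[:2],4),round(np.degrees(q.x[2]),2)); 
        if name=='both': print(np.round(r(q.x,ss).reshape(-1,2),1).tolist())
Lc={'a':(85,105,12),'b':(-85,105,12),'c':(-85,-140,12),'d':(85,-140,12),'k':(0,-48,185),'p':(45,-22,137),'q':(-45,-22,137)}
t=px([(43,80),(46,462),(617,453),(603,72),(385,199),(322,112),(327,328)],6,(235,180))
s=px([(20,405),(295,503),(447,185),(252,46),(162,107),(313,152)],4,(235,225))
fit([(TOP,t,[Lc[x] for x in 'abcdkpq'],1),(SIDE,s,[Lc[x] for x in 'abckpq'],1)],[.565,.06,0.],'lift')
t=px([(232,80),(180,335),(152,515)],6,(410,180)); s=px([(40,72),(192,138),(323,190)],5,(325,165))
L=[(152,0,50),(40,0,50),(-40,0,50)]
fit([(TOP,t,L,1),(SIDE,s,L,1)],[.54,-.32,0.],'rod')
# rest board corners in top z=8
print(back(TOP,px([(130,200),(245,222),(182,560),(65,535)],6,(410,180)),.008).round(4).tolist())
E
```

```text
lift both [0.5794 0.0811] 2.59
[[-0.3, -0.7], [-0.7, 0.2], [-1.3, -0.1], [-0.4, -1.0], [-0.3, -0.3], [-0.3, -0.7], [-0.7, 0.1], [-0.4, -1.6], [0.7, -1.9], [0.9, -1.7], [0.7, -2.1], [0.8, 0.8], [0.6, 0.5]]
lift 0 [0.5785 0.0797] 2.72
lift 1 [0.579  0.0849] 2.71
rod both [ 0.5159 -0.3167] -10.75
[[-0.2, -0.1], [0.4, -0.3], [-0.9, 0.4], [-0.6, -0.4], [1.5, -0.1], [-0.0, -0.4]]
rod 0 [ 0.5158 -0.3177] -10.38
rod 1 [ 0.516  -0.3149] -11.34
[[0.6188, -0.3098, 0.008], [0.6105, -0.3601, 0.008], [0.462, -0.3325, 0.008], [0.4714, -0.2819, 0.008]]
```

The crop confirms it: the rod on the rest has its tip at top-view (448,193) and its handle middle at about (437,250). Its 152 mm reach to the tip fits, with reprojection error under 1.5 px. The lift is at (0.579, 0.081), yaw 2.6°. Next I grasp the rod.

Run:
```python
from h import *
for y in (-10.7,169.3):
    print(y,env.inverse_kinematics([.516,-.317,.031],[-90,0,y]), env.inverse_kinematics([.44,-.0,.035],[-90,0,y+13.3]))
env.move_straight([.2804,.5579,.34],rate=.3)
env.gripper_to(.6,60)
y=-10.7
env.goto([.516,-.317,.2],[-90,0,y]); st()
env.move_straight([.516,-.317,.06],rate=.2)
print(env.move_straight([.516,-.317,.031],rate=.06,force_limit=8)); st()
env.gripper_to(0.0,60); st()
env.move_straight([.516,-.317,.071],rate=.08); st()
f=env.grab_frame('side'); cv2.imwrite('pics/s1.png',f['image'])
f=env.grab_frame('top'); cv2.imwrite('pics/t1.png',f['image'])
```

```text
-10.7 [-1.62641282e+01  3.13114363e+01 -1.51491693e+01 -2.54444375e-14
 -4.35393944e+01 -8.44358718e+01] [ 2.12957314e+01  1.86881888e+01 -3.84375160e+01 -2.54444375e-14
 -3.28742952e+01 -1.08695731e+02]
169.3 [-1.62641282e+01  3.13114363e+01 -1.51491693e+01  2.54444375e-14
 -4.35393944e+01  9.55641282e+01] [ 2.12957314e+01  1.86881888e+01 -3.84375160e+01  2.54444375e-14
 -3.28742952e+01  7.13042686e+01]
t 5.62 p [ 0.5165 -0.3164  0.2001] o [-90.   -0.  -10.6] F [ 0.4 -0.5  0. ] op 0.599
False
t 7.11 p [ 0.516  -0.3171  0.0308] o [-90.    0.  -10.7] F [-0.5 -0.   0. ] op 0.6
t 7.8 p [ 0.5163 -0.3163  0.0311] o [-90.   -0.  -10.7] F [1.  4.7 2.5] op 0.203
t 8.45 p [ 0.5156 -0.3171  0.071 ] o [-90.    0.  -10.7] F [ 0.4  0.2 -1.9] op 0.201
```

```bash
cat >> h.py <<'E'
LP=np.array([.579,.0807]); LY=2.65
def W(x,y,z):
    c,s=np.cos(np.radians(LY)),np.sin(np.radians(LY)); return np.array([LP[0]+(c*x-s*y)/1e3,LP[1]+(s*x+c*y)/1e3,z/1e3])
def tcp(tx,ty,tz,p=0.,L=152.):
    """TCP for nominal tip-axis point (tx,ty,tz) mm in lift frame, rod pitched tip-down p deg"""
    c,s=np.cos(np.radians(p)),np.sin(np.radians(p))
    g=np.array([tx-L*c,ty,tz+L*s]); d=np.array([-s,0,-c])*19.   # tool y direction
    return W(*(g+d))
def O(p): return [-90,p,LY]
E
python3 - <<'E'
from h import *
env.move_straight([.516,-.317,.2],rate=.25)
p=0
env.goto(tcp(-70,-77,200,p),O(p)); env.move_straight(tcp(-70,-77,70,p),rate=.2); env.dwell(.3); s=st()
cs=[]
for n in('side','top'):
    f=env.grab_frame(n); cv2.imwrite(f'pics/{n}2.png',f['image'])
    pts=proj(f,[W(-70,-77,70),W(-182,-77,70),W(-222,-77,70),W(-55,-79,50),W(30,-79,50)]); print(n,pts.round(1).tolist())
    im=f['image'];x,y=(320,240) if n=='side' else (290,215)
    c=cv2.resize(im[y:y+100,x:x+80],None,fx=5,fy=5,interpolation=cv2.INTER_CUBIC); c=(255*(c/255.)**.7).astype('uint8')
    for q in pts: cv2.circle(c,tuple(int(v) for v in ((q-[x,y]+.5)*5-.5)),2,(0,0,255),-1)
    cs.append(c)
cv2.imwrite('pics/c4.png',np.hstack(cs))
E
```

```text
t 11.62 p [ 0.3613 -0.0062  0.0517] o [-90.   -0.1   2.7] F [-0.6 -1.9 -2. ] op 0.198
side [[333.2, 269.3], [379.6, 282.8], [396.8, 287.8], [327.5, 272.7], [294.7, 263.1]]
top [[311.8, 247.4], [312.7, 292.4], [313.0, 308.7], [312.5, 242.4], [311.9, 209.4]]
```

View pics/c4.png

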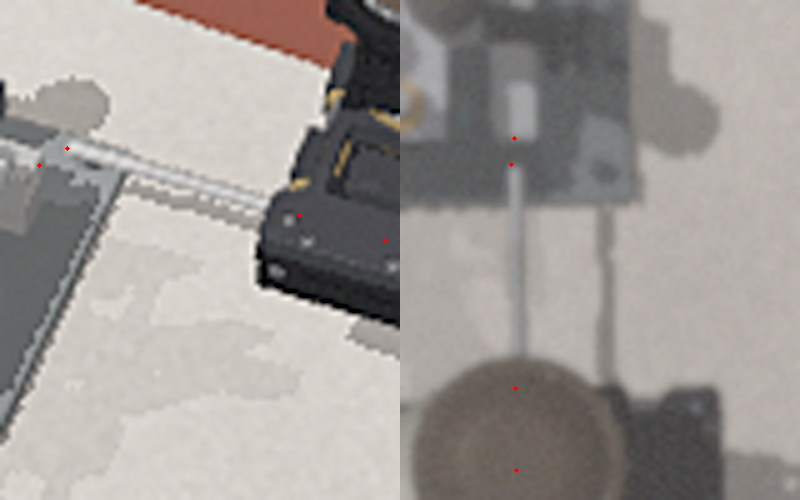

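The rod lines up with the overlay in both views, with its tip at side (333,270) and top (313,248). It is centred on the ledge column at 312.8 and pitches slightly tip-down. Now I feel for the ledge.

Run:
```python
from h import *
p=1.
env.move_straight(tcp(-40,-77,66,p),O(p),rate=.1); env.dwell(.3)
F0=np.mean([env.read_state()['force'] for _ in range(5)],0); print('F0',F0.round(2))
hit=env.move_straight(tcp(-40,-77,46,p),O(p),rate=.012,force_limit=2.0); s=st()
z=s['position'][2]; nom=tcp(-40,-77,54,p)[2]
print(hit,'z err vs nominal mm',(z-nom)*1e3)
q=np.array(s['position']); q[2]+=.0006
env.move_straight(q,rate=.01); env.dwell(.2); st()
```

```text
F0 [ 0.23  0.16 -1.87]
t 13.58 p [ 0.3904 -0.0051  0.0354] o [-90.    1.    2.6] F [-0.5  0.5  1. ] op 0.195
True z err vs nominal mm -2.2697495921925674
t 14.05 p [ 0.3904 -0.0051  0.036 ] o [-90.    1.1   2.6] F [-0.6 -0.1  0.5] op 0.197
```

Run:
```python
from h import *
p=1.
def fz(): return np.mean([env.read_state()['force'][2] for _ in range(4)])
def feel(x,z0):
    nom=tcp(x,-77,54,p)
    for k in range(14):
        q=nom.copy(); q[2]=z0+.0003*k
        env.move_straight(q,O(p),rate=.02); env.dwell(.12); f=fz(); print(x,round((env.read_state()['position'][2]-nom[2])*1e3,2),round(f,2))
        if f<-1.5: break
    return q[2]
z=feel(-40,env.read_state()['position'][2])
env.move_straight(tcp(-40,-77,54,p)+[0,0,z+.001-tcp(-40,-77,54,p)[2]],rate=.03)
q=tcp(-16,-77,54,p); q[2]=z+.001
print(env.move_straight(q,O(p),rate=.03,force_limit=3))
q[2]-=.005; env.dwell(.2)
print(env.move_straight(q,O(p),rate=.012,force_limit=2)); st()
feel(-16,env.read_state()['position'][2]); st()
```

```text
-40 -1.65 1.29
-40 -1.35 1.53
-40 -1.07 -0.5
-40 -0.74 -0.61
-40 -0.46 -0.98
-40 -0.17 -0.97
-40 0.1 -0.47
-40 0.4 -1.16
-40 0.75 -0.91
-40 1.04 -1.17
-40 1.35 -2.34
False
True
t 19.91 p [ 0.4145 -0.0039  0.0351] o [-90.    1.    2.7] F [-0.  -0.3  1.9] op 0.198
-16 -2.55 1.98
-16 -2.29 1.28
-16 -1.99 2.07
-16 -1.69 0.65
-16 -1.39 0.17
-16 -1.09 0.71
-16 -0.84 -0.13
-16 -0.55 -0.39
-16 -0.25 -0.66
-16 0.04 -0.81
-16 0.37 -1.47
-16 0.71 -2.09
t 24.31 p [ 0.4144 -0.004   0.0384] o [-90.    1.    2.7] F [ 0.1 -0.6 -2.1] op 0.2
```

Run:
```python
from h import *
p=1.
def F(): return np.mean([env.read_state()['force'] for _ in range(4)],0).round(2)
q=tcp(-16,-77,53.8,p); env.move_straight(q,O(p),rate=.02); env.dwell(.15); print(F())
for x in (-8,0,8,16):
    h=env.move_straight(tcp(x,-77,53.8,p),O(p),rate=.03,force_limit=4); print(x,h,F())
    if h: break
st(); cs=[]
for n,x,y in(('side',250,215),('top',265,180)):
    f=env.grab_frame(n); cv2.imwrite(f'pics/{n}3.png',f['image'])
    c=cv2.resize(f['image'][y:y+85,x:x+80],None,fx=5,fy=5,interpolation=cv2.INTER_CUBIC); cs.append((255*(c/255.)**.6).astype('uint8'))
cv2.imwrite('pics/c5.png',np.hstack(cs))
```

```text
[-0.61  0.58 -0.92]
-8 False [ 0.35  0.19 -0.68]
0 False [ 0.49  0.13 -1.17]
8 False [-0.32 -0.6  -0.68]
16 False [ 0.11 -0.83 -1.68]
t 26.38 p [ 0.4467 -0.0025  0.0374] o [-90.    1.    2.6] F [ 0.1 -0.8 -1.7] op 0.2
```

View pics/c5.png

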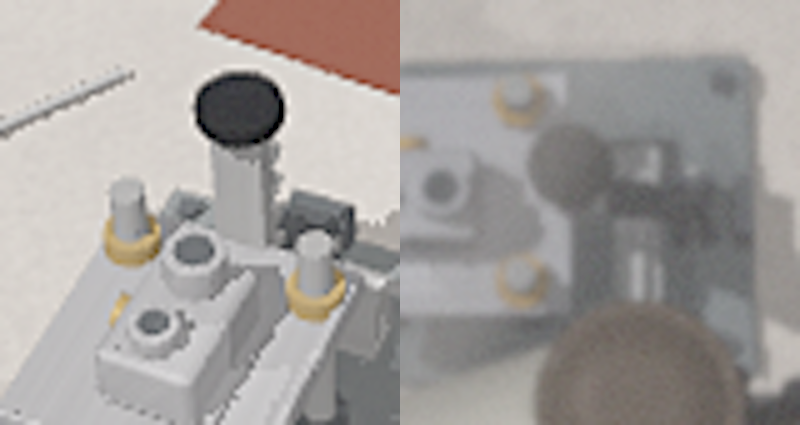

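The rod went in with no resistance, and the top view at about (640,260) in the crop shows it centred on the ledge and running under the dark pawl bar. Now I lift along the arc about the hinge, watching the force.

Run:
```python
from h import *
p=1.
def F(): return np.mean([env.read_state()['force'] for _ in range(4)],0).round(2)
r=34.7;a0=np.degrees(np.arctan2(15.5,31))
for th in (0.0,.12,.25,.4,.55,.7,.85,1.0,1.15,1.3,1.4):
    a=np.radians(a0)+th
    h=env.move_straight(tcp(16,-108+r*np.cos(a),40.3+r*np.sin(a),p),O(p),rate=.03,force_limit=6); print(th,h,F())
    if h: break
s=st(); cs=[]
for n,x,y in(('side',250,215),('top',265,180)):
    f=env.grab_frame(n); cv2.imwrite(f'pics/{n}4.png',f['image'])
    c=cv2.resize(f['image'][y:y+85,x:x+80],None,fx=5,fy=5,interpolation=cv2.INTER_CUBIC); cs.append((255*(c/255.)**.6).astype('uint8'))
cv2.imwrite('pics/c6.png',np.hstack(cs))
```

```text
0.0 False [-0.45  0.43 -2.01]
0.12 False [ 0.17 -0.62 -2.42]
0.25 False [-0.5  -0.64 -3.34]
0.4 False [-1.15 -0.59 -2.73]
0.55 False [-0.32 -0.27 -2.28]
0.7 False [ 0.15  0.21 -1.55]
0.85 False [ 0.58  0.26 -1.78]
1.0 False [-0.72  0.41 -0.93]
1.15 False [-0.   -0.15 -1.95]
1.3 False [ 0.3  -0.25 -0.95]
1.4 False [-0.06  1.92 -0.85]
t 29.86 p [ 0.4485 -0.0434  0.0572] o [-90.    1.    2.7] F [-0.1  1.9 -0.9] op 0.199
```

View pics/c6.png

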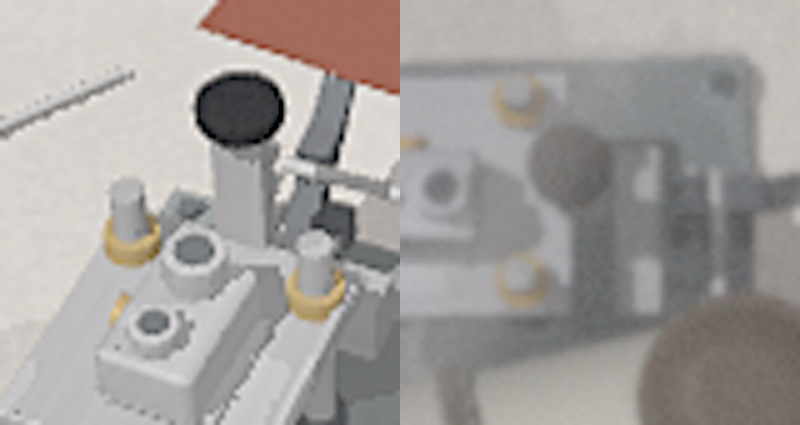

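The pawl is thrown over: it leans away from the rack at side crop (330,110), and top crop (700–790,190) shows it pointing away from the rack. The peak load was about 1.5 N. I'll withdraw the rod and lay it back on its rest.

Run:
```python
from h import *
p=1.
env.move_straight(tcp(16,-110,73,p),O(p),rate=.04,force_limit=6)
print(env.move_straight(tcp(-90,-108,75,p),O(p),rate=.15,force_limit=6))
env.move_straight(tcp(-90,-108,200,p),O(0),rate=.25)
o=[-90,0,-10.7]
env.goto([.516,-.317,.2],o); env.move_straight([.516,-.317,.06],o,rate=.2); env.dwell(.2); st()
print(env.move_straight([.516,-.317,.0315],rate=.03,force_limit=4)); st()
env.gripper_to(.6); env.dwell(.2); st()
env.move_straight([.516,-.317,.2],rate=.25); st()
cs=[]
for n,x,y,w in(('side',250,165,160),('top',235,180,230)):
    f=env.grab_frame(n); cv2.imwrite(f'pics/{n}5.png',f['image'])
    c=cv2.resize(f['image'][y:y+100,x:x+w],None,fx=3,fy=3,interpolation=cv2.INTER_CUBIC); cs.append((255*(cv2.copyMakeBorder(c,0,0,0,690-w*3,cv2.BORDER_CONSTANT)/255.)**.7).astype('uint8'))
cv2.imwrite('pics/c7.png',np.vstack(cs))
```

```text
False
t 34.12 p [ 0.5169 -0.3172  0.0616] o [-90.   -0.2 -10.7] F [ 0.8  0.2 -1.3] op 0.2
True
t 34.83 p [ 0.5159 -0.317   0.0382] o [-90.    0.1 -10.7] F [-0.3  1.2  5.3] op 0.2
t 35.9 p [ 0.515  -0.3166  0.0373] o [-90.    0.2 -10.7] F [-0.6 -0.7  1. ] op 0.6
t 36.7 p [ 0.5151 -0.3164  0.1986] o [-89.9   0.3 -10.7] F [-0.1  0.5 -0.8] op 0.601
```

View pics/c7.png

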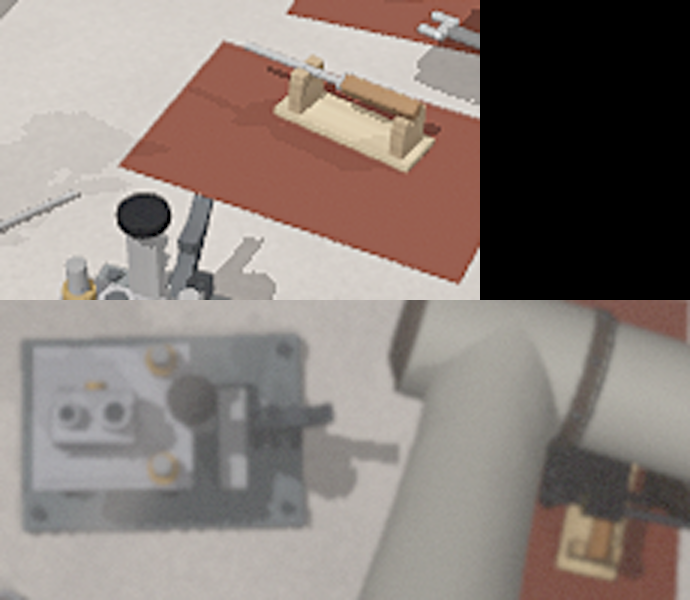

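Run:
```python
from h import *
k=W(0,-48,185)
env.goto([k[0],k[1],.26],[-90,0,LY]); env.gripper_to(0.0,20); st()
A=[]
for n,x,y,w,h in(('side',325,170,80,50),('top',410,180,60,100)):
    f=env.grab_frame(n); cv2.imwrite(f'pics/{n}6.png',f['image'])
    for im in (cv2.imread(f'pics/{n}0.png'),f['image']):
        c=cv2.resize(im[y:y+h,x:x+w],None,fx=5,fy=5,interpolation=cv2.INTER_CUBIC)
        A.append((255*(c/255.)**.7).astype('uint8'))
L=np.vstack(A[:2]); Rr=np.hstack([cv2.resize(a,(200,333)) for a in A[2:]]); Rr=cv2.copyMakeBorder(Rr,0,L.shape[0]-333,0,0,cv2.BORDER_CONSTANT)
cv2.imwrite('pics/c8.png',np.hstack([L,Rr]))
```

```text
t 39.23 p [0.5812 0.0328 0.26  ] o [-90.   -0.    2.6] F [-0.1  1.   0.3] op 0.009
```

View pics/c8.png

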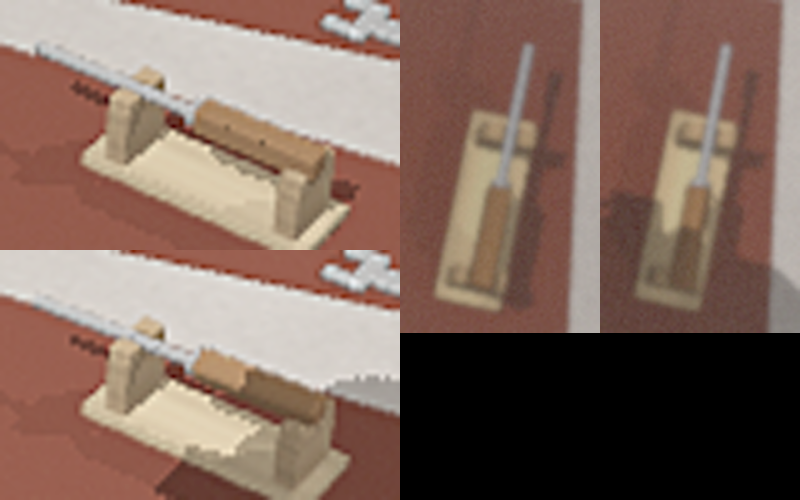

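The rod sits back in both notches, and the before and after views match to about 1 px. Now I press the knob.

Run:
```python
from h import *
k=W(0,-48,185)
def fz(n=6): return np.mean([env.read_state()['force'][2] for _ in range(n)])
env.dwell(.2); f0=fz(); print('f0',f0)
env.move_straight([k[0],k[1],.2],rate=.15)
print(env.move_straight([k[0],k[1],.17],rate=.02,force_limit=3)); s=st()
print(env.move_straight([k[0],k[1],.135],rate=.03,force_limit=14)); st()
print(env.move_straight([k[0],k[1],.12],rate=.008,force_limit=14)); s=st()
z=s['position'][2]; env.dwell(.2); print(fz()-f0)
```

```text
f0 0.632132134853073
True
t 40.93 p [0.5812 0.0327 0.1845] o [-90.    0.    2.7] F [1.4 0.5 2.4] op 0.004
False
t 42.73 p [0.5812 0.0327 0.136 ] o [-90.    0.1   2.7] F [-1.6  0.3  6.4] op 0.007
True
t 44.17 p [0.5812 0.0327 0.1254] o [-90.1   0.1   2.7] F [-1.  -1.   3.8] op 0.006
3.781882506374571
```

Run:
```python
from h import *
k=W(0,-48,185); f0=.3
z=.1254
for i in range(40):
    z-=.0001
    env.move_straight([k[0],k[1],z],rate=.01); env.dwell(.1)
    v=[env.read_state()['force'][2] for _ in range(6)]; f=np.mean(v)-f0
    if i%2==0 or f>9: print(round(z,5),round(f,1),round(max(v),1), round(env.read_state()['position'][2],5))
    if f>19: break
env.dwell(.3); st()
```

```text
0.1253 4.7 5.0 0.12543
0.1251 4.6 4.9 0.12542
0.1249 5.4 5.7 0.1254
0.1247 7.6 7.9 0.12542
0.1245 7.7 8.0 0.12543
0.1243 8.5 8.8 0.1254
0.1242 9.4 9.7 0.12538
0.1241 9.4 9.7 0.12538
0.124 10.2 10.5 0.12538
0.1239 10.3 10.6 0.12541
0.1238 11.1 11.4 0.12539
0.1237 11.1 11.4 0.12536
0.1236 11.5 11.8 0.12538
0.1235 11.5 11.8 0.12537
0.1234 12.4 12.7 0.12537
0.1233 12.9 13.2 0.12534
0.1232 13.2 13.5 0.12535
0.1231 14.1 14.4 0.12535
0.123 15.3 15.6 0.12534
0.1229 14.3 14.6 0.12534
0.1228 14.8 15.1 0.12535
0.1227 15.3 15.6 0.12531
0.1226 15.0 15.3 0.12531
0.1225 15.8 16.1 0.12531
0.1224 16.3 16.6 0.12534
0.1223 16.8 17.1 0.12532
0.1222 17.8 18.1 0.12528
0.1221 18.6 18.9 0.12532
0.122 17.8 18.1 0.12531
0.1219 18.2 18.5 0.12532
0.1218 18.9 19.2 0.12532
0.1217 19.5 19.8 0.1253
t 57.62 p [0.5813 0.0326 0.1253] o [-90.1  -0.    2.8] F [-7.2  1.  19.4] op 0.005
```

Run:
```python
from h import *
k=W(0,-48,185)
env.move_straight([k[0],k[1],.14],rate=.05); env.move_straight([k[0]-.12,k[1]-.05,.32],rate=.3); st()
cs=[]
for n,x,y in(('side',235,165),('top',235,170)):
    f=env.grab_frame(n); cv2.imwrite(f'pics/{n}7.png',f['image'])
    print(n,[(np.round(r['xyz'],3).tolist(),round(r['score'],2)) for t in('knob_top','valve') for r in env.search_frame(f,t)[:1]])
    w=150
    c=cv2.resize(f['image'][y:y+190,x:x+(130 if n=='side' else 130)],None,fx=3,fy=3,interpolation=cv2.INTER_CUBIC); cs.append((255*(c/255.)**.7).astype('uint8'))
cv2.imwrite('pics/c9.png',np.hstack(cs)); st()
```

```text
t 59.02 p [ 0.4609 -0.0171  0.3185] o [-90.1   0.2   2.7] F [-0.6 -0.5 -0.7] op 0.004
side [([0.575, 0.098, 0.044], 0.72), ([0.565, 0.119, 0.076], 0.72)]
top [([0.612, 0.096, 0.038], 0.8), ([0.573, 0.117, 0.077], 0.95)]
t 59.33 p [ 0.4614 -0.0171  0.3187] o [-90.1   0.2   2.7] F [ 0.7 -0.3 -0.4] op 0.006
```

View pics/c9.png

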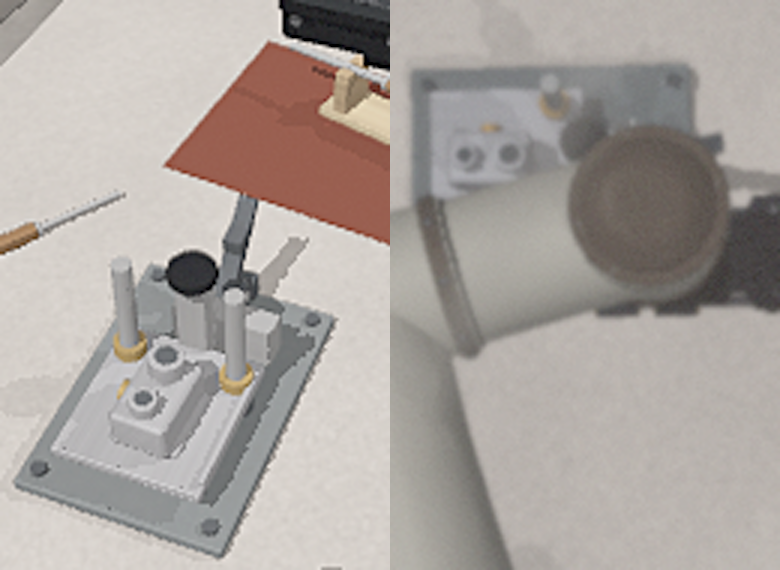

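The last picture shows the platform down on its stop at side crop (150,430) and the valve standing at (155,400). The pawl is still on its back stop at (240,230), the rod is on its rest, and the robot is clear of everything. I'm handing in.

```bash
python3 -c "
from h import *
print(env.close_job()); st()"
```

```text
the job is handed in; nothing more can be done
None
the job is handed in; nothing more can be done
```

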